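Unlock the filter plate and present it label up

TASK

The amber filter plate stands in the small rack, held down by a sprung keeper: pull the keeper's red knob all the way out to its stop and leave it out, then lift the plate from the rack by its top edge. Finish still holding the plate in the gripper over the middle of the white tray, about 20 cm up, tipped so that its label side looks up at 45 degrees or flatter, and with the frosted end (the end with the small corner notch) free of the fingers. Do not shove the tray or the beaker about.

Things in the scene. Friction and masses are not known exactly. Their poses are not given: they have to be found in the camera images.
- plate_center (a point): centre of the filter plate: amber glass in an aluminium frame, 110 mm long (its x), 8 mm thick (its y), 60 mm tall (its z), standing on a long edge in the rack, top edge 72 mm above the worktop, its top 36 mm above the slot walls. Its +x end is the white frosted end (x = +22 to +55 mm). A good grip: 8 to 20 mm from the centre towards the clear end, on the top 26 mm
- label (a point): middle of the label (white with a blue band) on the plate's +y face, 34 mm from the centre towards the frosted end, axes as the plate's; the -y face has no label. The top corner of the frosted end has a 12 mm square notch: looking at the label face with the plate upright, the notch is at the top left
- rack: fixed rack at any yaw; black foot 196 x 64 x 12 mm, origin at the centre of its underside, z up. Grey slot walls, 23 mm over their backs, up to 35 mm above the worktop, hold the plate, centred at rack x = +35 mm; a grey tower at rack x = -22 to -94 mm, 72 mm high, with rails up to 81 mm, carries the keeper
- knob (a point): middle of the keeper's red knob: upright, round, 18 mm across (16 mm at its neck), from 80 to 112 mm above the worktop, this point 98 mm above it. It stands on a flat aluminium bar, 22 mm wide, 6 mm thick, whose tongue lies over the plate's top edge and keeps the plate down until pulled clear
- keeper (a joint): travel of the keeper along the rack's -x, in m: 0 pushed in (tongue 25 mm over the plate), 0.036 at its outer stop (plate free). Friction about 2.5 N, light return spring of 30 N/m; the friction keeps it wherever it is left
- tray_1: loose white tray, 176 x 236 mm (x by y), rim 19 mm high, origin at the centre of its underside
- beaker_0: loose clear beaker, 80 mm across, 98 mm high, a bystander; origin at the centre of its underside
- plate: the same plate as a whole, 80 g; origin at the centre of its lower long edge, axes as above
Things that resemble listed ones, but are neither listed nor needed, are in the scene too. Of the things like the plate, leave any that is pink; of the rest the smaller one is meant.

How it is judged:
By the outcome, as a careful person would: the job done as asked, in the order asked, and still so for the second after the job is handed in, while the arm keeps its last pose, push and grip.
It also fails if it takes over 45 s, if anything falls off the work surface, if the arm or the gripper's body presses on something with over 40 N, if the wrist force passes 120 N, or if a joint passes its speed limit or range.

ROBOT

A 6-joint arm with a two-finger parallel gripper is mounted at the origin on a cart in front of the work surface, level with it; the furniture and walls round the work are solid. World frame = base frame: x ahead of the robot, y to its left, z up, the work surface at z = 0. Lengths are in m, angles in rad, forces in N, time in s.
With the tool pointing down it reaches from about 0.25 to 0.8 m from the base axis. Payload 3.9 kg.
Tool frame: the origin (TCP) lies at the very end of the fingers, on their centre line; the grasp point (between the pads) lies 19 mm behind it; z points along the fingers, y is the line along which they close (so a half turn about z gives the same grasp; the last joint's range is limited). The gripper opens to 85 mm and grips with 20 to 120 N. Pads are 22 mm wide; open, the fingers measure 114 mm over their backs; the gripper's body (76 mm by 85 mm) begins 54 mm behind the grasp point. The pads swing forward as they close: fully open they stand 13 mm farther back than shut.
Start: joints at [-1.272, 0.26, -0.138, 1.173, 0, 1.571], TCP at [0.155, -0.502, 0.231] pointing down, gripper open.
Joint ranges: [-2.78, 2.78], [-0.83, 1.72], [-1.28, 1.37], [-1.9, 2.12], [-1.57, 1.48], [-3.14, 3.14]. Speed limits (rad/s): [2.57, 2.57, 3.14, 3.14, 3.14, 3.14].

INTERFACE

Orientations are given as a unit quaternion [x, y, z, w].
In Python, from station import * gives the robot as it stands.
- The arm moves only by the tool send_rows, never from a script. Its argument "motion" is a list of rows, each an object with "linear": the shift along the tool's x, y, z in cm, a list of three; "rotation": the turn, a rotation vector about the tool's x, y, z in degrees, a list of three; "claw": the opening in per cent of the stroke, from 0 (shut) to 100 (fully open). A call has 1 to 5 rows; each row shifts and turns the commanded pose from where the row before left it, along the tool's axes as they then stand; what a row does not reach is not made up. A row lasts 1/8 s, in which the tool goes at most 62.5 mm and 10.7 degrees, less where a joint would pass 70% of its speed; a pose out of reach is approached as far as the arm can. A call is refused whole if a number of a shift passes 6.25 or a number of a turn 10.7, either way. A call with a gripper value outside its range is refused whole. The fingers move at their own pace and stop on an object; "force" is the grip in N (left out, the last holds). Time passes only in rows, so rows that do not move let the fingers close. It gives the time, the measured TCP pose, the force, the opening and the grip force at its end, in the units of the state.
- read_state(): the state, without advancing time (a new reading comes with each control period).
- camera(name): name is "scene" or "top" or "wrist"; returns a dict with "frame" (384x512x3 uint8, red, green, blue), "z_map" (384x512 float32, m along the optical axis (not along the pixel's ray), 0 where there is no reading), "mtx" (3x3 intrinsics, pixels), "R" (3x3) and "t" (3): a world point X has camera coordinates R X + t; the wrist camera has in their place "mount" (4x4, takes a point from camera to tool coordinates, whose origin is the TCP and whose axes are the flange's). Camera axes: x right, y down, z forward; pixel columns grow to the right and rows downward; lengths in m; the calibration is good to about 2 mm. A picture is of the moment at which its call begins: read the wrist's pose just before it.
- finish_job(): hands the job in; it is judged then, once.
The state is a dict: "t": time; "joint_pos": joint angles; "joint_velocities": joint speeds; "joint_torque": joint torques, N m; "ee_pos": TCP position; "eef_rot": TCP orientation; "wrist_force": force on the tool from outside, world axes, zero at the start; "torque": the same for the moment, N m; "width": finger opening in m; "grasp_force": force on a finger pad.
Only numpy, scipy, OpenCV 4.12 (cv2) and the standard library are available. Lean on these libraries where they do the work, as an engineer would, in place of code of your own. Each camera call takes 0.05 s, during which the arm holds its last target. There are 200 camera calls.

## Working session

There is one attempt and no reset: what is moved stays moved. The work goes in short steps, Python scripts to look and compute and a tool call to move; the robot and the scene stay as the last step left them, time stands still between calls to the robot, and variables do not carry over. Pictures are saved under pics/ and viewed, at most 10 in all, crops included, and the job is handed in when it is done.

Besides the shell and the picture viewer there is one more tool, called after "Emit:" as name([rows], argument=value, ...), one row to a line, values as JSON. send_rows: Moves the arm, as the interface text tells. Its arguments: {"type":"object","properties":{"motion":{"type":"array"},"force":{"type":"number"}},"required":["motion"]}

```bash
ls; mkdir -p pics; cat > h.py <<'E'
from station import *
import numpy as np, cv2
from scipy.spatial.transform import Rotation as Ro
np.set_printoptions(precision=4,suppress=True)
def cloud(c,s=None):
    d=c["z_map"]; v,u=np.mgrid[:384,:512]
    K=c["mtx"]; P=np.stack([(u-K[0,2])/K[0,0]*d,(v-K[1,2])/K[1,1]*d,d],-1)
    if "R" in c: W=(P-c["t"])@c["R"]
    else:
        M=c["mount"]; P=P@M[:3,:3].T+M[:3,3]
        W=P@Ro.from_quat(s["eef_rot"]).as_matrix().T+s["ee_pos"]
    W[d==0]=np.nan
    return W
def save(n,im): cv2.imwrite("pics/"+n+".png",cv2.cvtColor(im,cv2.COLOR_RGB2BGR))
E
python3 - <<'E'
from h import *
s=read_state();print(s)
a=camera("scene");b=camera("top")
np.savez("v.npz",sf=a["frame"],tf=b["frame"],sw=cloud(a),tw=cloud(b))
im=np.vstack([a["frame"],b["frame"]])
save("both",cv2.resize(np.hstack([a["frame"],b["frame"]]),(800,300),interpolation=cv2.INTER_AREA))
save("top",cv2.resize(b["frame"],(800,600)))
save("scene",cv2.resize(a["frame"],(800,600)))
for c in(a,b):print(c["mtx"],c["R"],c["t"])
E
```

```text
pics
{'t': 0.0, 'joint_pos': array([-1.272 ,  0.2607, -0.1394,  1.1727,  0.    ,  1.5708]), 'joint_velocities': array([-0.0002,  0.0004, -0.0012,  0.0023,  0.0014, -0.0007]), 'joint_torque': array([ -0.0009, -40.5673,  25.3924,   0.0187,  -0.0001,   0.    ]), 'ee_pos': array([ 0.1544, -0.5011,  0.2305]), 'eef_rot': array([ 0.9889,  0.1488, -0.0001, -0.001 ]), 'wrist_force': array([0.7232, 0.189 , 0.3758]), 'torque': array([-0.0149,  0.0254, -0.0302]), 'grasp_force': 0.0, 'width': 0.08542686590849541}
[[393.1293   0.     255.3274]
 [  0.     393.1293 192.4007]
 [  0.       0.       1.    ]] [[-0.7666 -0.642   0.0126]
 [-0.449   0.5218 -0.7254]
 [ 0.4591 -0.5617 -0.6882]] [0.4089 0.2948 0.9247]
[[483.2148   0.     259.165 ]
 [  0.     483.2148 195.8736]
 [  0.       0.       1.    ]] [[-0.0005 -0.9998 -0.0212]
 [-0.9989  0.0015 -0.0464]
 [ 0.0464  0.0211 -0.9987]] [0.0547 0.5079 1.4669]
```

View pics/top.png

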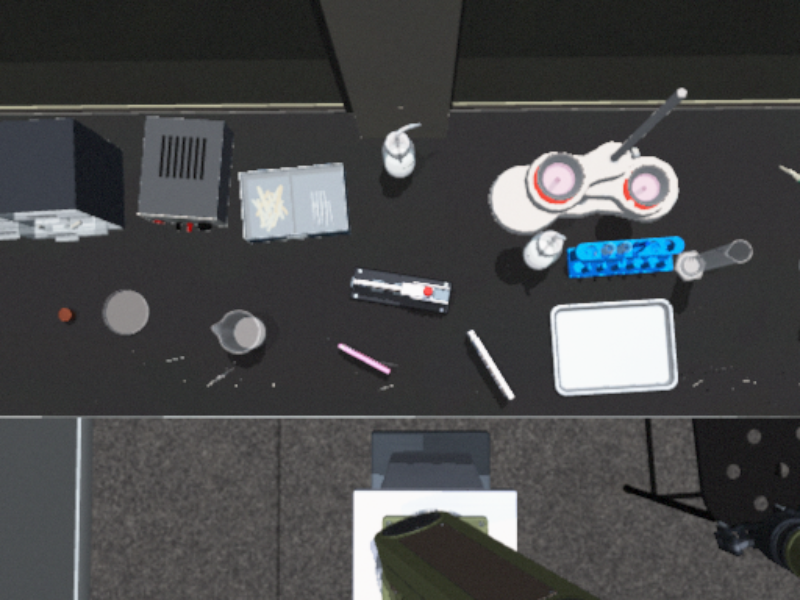

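View pics/scene.png

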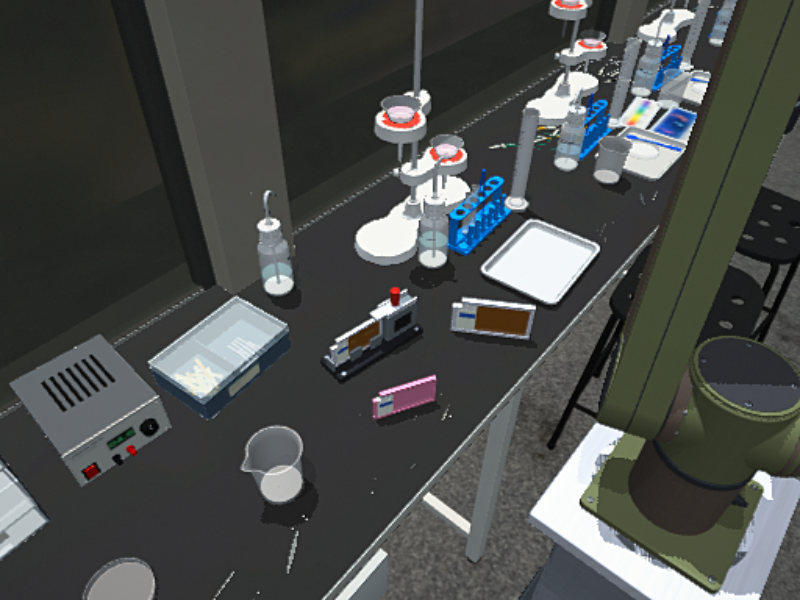

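The top view (800 px scale) shows three plate-like things:
- The rack plate at about (390,287), in the rack with the red knob at (428,291).
- A larger amber plate standing loose at (490,365).
- A pink plate at (364,359).

I choose the plate in the rack. The tray is at (614,347) and the beaker at (240,332). The label faces the scene camera (robot side), with the frosted end on the left (+y).

```bash
python3 - <<'E'
from h import *
v=np.load("v.npz"); f=v["tf"];W=v["tw"];S=v["sw"];sf=v["sf"]
hsv=cv2.cvtColor(f,cv2.COLOR_RGB2HSV)
def red(F):
    h=cv2.cvtColor(F,cv2.COLOR_RGB2HSV);return ((h[...,0]<8)|(h[...,0]>172))&(h[...,1]>170)&(h[...,2]>120)
for F,P in((f,W),(sf,S)):
    m=red(F)&(P[...,2]>.075)&(P[...,2]<.125)&(P[...,0]>.3)&(P[...,0]<.8)&(abs(P[...,1])<.25)
    print("knob",m.sum(),np.nanmean(P[m],0),np.nanmin(P[m],0),np.nanmax(P[m],0),np.argwhere(m).mean(0))
# rack region
c=(W[...,0]>.4)&(W[...,0]<.75)&(abs(W[...,1])<.2)
vv,uu=np.mgrid[:384,:512]
reg=(uu>220)&(uu<292)&(vv>168)&(vv<204)
for lo,hi in((.008,.02),(.025,.045),(.06,.078),(.078,.09)):
    m=reg&(W[...,2]>lo)&(W[...,2]<hi); p=W[m][:,:2].astype(np.float32)
    if len(p)>5: print(lo,hi,len(p),cv2.minAreaRect(p*1000),p.min(0),p.max(0))
m=(uu>340)&(uu<440)&(vv>185)&(vv<258)&(f.min(-1)>150)
n,l,st,ce=cv2.connectedComponentsWithStats(m.astype(np.uint8));k=1+np.argmax(st[1:,4])
p=W[l==k];print("tray",np.nanmedian(p,0),cv2.minAreaRect((p[~np.isnan(p[:,0])][:,:2]*1000).astype(np.float32)),np.nanmax(p[:,2]))
cr=sf[175:250,195:280];save("crop",np.hstack([cv2.resize(cr,(400,353),interpolation=2),cv2.resize(f[165:207,215:297],(400,353),interpolation=2)]))
E
```

```text
knob 9 [0.5302 0.0125 0.1121] [0.5257 0.0068 0.1085] [0.5371 0.0154 0.114 ] [186.4444 273.    ]
knob 21 [0.5332 0.0152 0.1133] [0.5263 0.0072 0.1096] [0.5419 0.0221 0.117 ] [185.5714 252.381 ]
0.008 0.02 715 ((537.2652587890625, 65.14826965332031), (204.25633239746094, 100.66399383544922), 88.5708236694336) [ 0.4862 -0.0373] [0.5879 0.1685]
0.025 0.045 86 ((540.5995483398438, 68.86648559570312), (181.59986877441406, 25.551349639892578), 78.31770324707031) [ 0.5122 -0.018 ] [0.5675 0.1573]
0.06 0.078 212 ((539.746826171875, 57.59175109863281), (177.73672485351562, 30.797758102416992), 80.80228424072266) [ 0.5111 -0.0321] [0.5561 0.1455]
0.078 0.09 156 ((537.551025390625, 39.44723129272461), (135.82742309570312, 30.93551254272461), 80.77832794189453) [ 0.5126 -0.0286] [0.5516 0.106 ]
tray [ 0.425  -0.3496  0.004 ] ((428.18853759765625, -349.77923583984375), (178.55435180664062, 235.55055236816406), 3.301703691482544) 0.026948853484638737
```

View pics/crop.png

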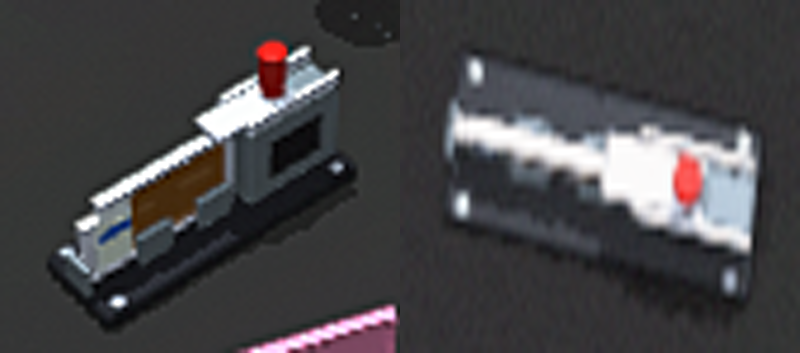

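The crop confirms the amber plate in the rack. Its notched, frosted, labelled end is away from the tower, the label faces the robot, and the tongue lies over the plate. Next I'll plan the rows to a hover over the knob.

```bash
cat >> h.py <<'E'
def plan(p,R,n,start=None,d=2):
    s=read_state()
    p0,R0=(s["ee_pos"],Ro.from_quat(s["eef_rot"])) if start is None else start
    rv=(R0.inv()*R).as_rotvec()
    print("from",p0,"rotdeg",np.degrees(rv)); dp=(np.asarray(p)-p0)/n
    for k in range(n):
        Rk=R0*Ro.from_rotvec(rv*k/n)
        print(np.round(Rk.inv().apply(dp)*100,d).tolist(),np.round(np.degrees(rv)/n,1).tolist())
def down(h,): # tool down, tool y heading h deg
    a=np.radians(h);y=np.array([np.cos(a),np.sin(a),0]);z=np.array([0,0,-1.])
    return Ro.from_matrix(np.stack([np.cross(y,z),y,z],1))
E
python3 - <<'E'
from h import *
plan([.50,.03,.25],down(-9.2),12)
E
```

```text
from [ 0.1544 -0.5011  0.2305] rotdeg [ -0.0908  -0.0563 -63.679 ]
[4.06, -3.38, -0.16] [-0.0, -0.0, -5.3]
[4.35, -2.99, -0.16] [-0.0, -0.0, -5.3]
[4.61, -2.58, -0.16] [-0.0, -0.0, -5.3]
[4.83, -2.14, -0.16] [-0.0, -0.0, -5.3]
[5.01, -1.68, -0.16] [-0.0, -0.0, -5.3]
[5.14, -1.21, -0.16] [-0.0, -0.0, -5.3]
[5.23, -0.73, -0.16] [-0.0, -0.0, -5.3]
[5.28, -0.25, -0.16] [-0.0, -0.0, -5.3]
[5.28, 0.24, -0.16] [-0.0, -0.0, -5.3]
[5.23, 0.73, -0.16] [-0.0, -0.0, -5.3]
[5.14, 1.21, -0.16] [-0.0, -0.0, -5.3]
[5.01, 1.68, -0.16] [-0.0, -0.0, -5.3]
```

Emit:
send_rows([
  {"linear":[4.1,-3.4,-0.2],"rotation":[0,0,-5.3],"claw":100},
  {"linear":[4.4,-3.0,-0.2],"rotation":[0,0,-5.3],"claw":100},
  {"linear":[4.6,-2.6,-0.2],"rotation":[0,0,-5.3],"claw":100},
  {"linear":[4.8,-2.1,-0.2],"rotation":[0,0,-5.3],"claw":100},
  {"linear":[5.0,-1.7,-0.2],"rotation":[0,0,-5.3],"claw":100},
])

```text
t: 0.72
ee_pos: [0.2996, -0.2785, 0.2412]
eef_rot: [0.928, 0.373, 0.0, -0.0]
wrist_force: [0.4, -0.6, 0.2]
width: 0.0852
grasp_force: 0.0
```

Emit:
send_rows([
  {"linear":[5.1,-1.2,-0.2],"rotation":[0,0,-5.3],"claw":100},
  {"linear":[5.2,-0.7,-0.2],"rotation":[0,0,-5.3],"claw":100},
  {"linear":[5.3,-0.3,-0.2],"rotation":[0,0,-5.3],"claw":100},
  {"linear":[5.3,0.2,-0.2],"rotation":[0,0,-5.3],"claw":100},
  {"linear":[5.2,0.7,-0.2],"rotation":[0,0,-5.3],"claw":100},
])

```text
t: 1.35
ee_pos: [0.4427, -0.0573, 0.2511]
eef_rot: [0.818, 0.576, -0.0, -0.0]
wrist_force: [0.3, -0.5, 0.0]
width: 0.0855
grasp_force: 0.0
```

Emit:
send_rows([
  {"linear":[5.1,1.2,-0.2],"rotation":[0,0,-5.3],"claw":100},
  {"linear":[5.0,1.7,-0.2],"rotation":[0,0,-5.3],"claw":100},
  {"linear":[0,0,0],"rotation":[0,0,0],"claw":100},
  {"linear":[0,0,0],"rotation":[0,0,0],"claw":100},
])

```text
t: 1.85
ee_pos: [0.4991, 0.0289, 0.2547]
eef_rot: [0.762, 0.648, -0.001, -0.0]
wrist_force: [-0.2, -0.2, 0.2]
width: 0.0854
grasp_force: 0.0
```

```bash
python3 - <<'E'
from h import *
s=read_state();c=camera("wrist");W=cloud(c,s);f=c["frame"];print(s["t"],s["ee_pos"],s["joint_pos"],c["mount"])
np.savez("w.npz",f=f,W=W)
save("w1",f)
E
```

```text
1.85 [0.4991 0.0289 0.2547] [ 0.0581  0.2094 -0.1448  1.2185 -0.0005  1.7908] [[ 0.0008 -0.9538 -0.3003  0.077 ]
 [ 1.      0.0009 -0.     -0.0007]
 [ 0.0003 -0.3003  0.9538 -0.1432]
 [ 0.      0.      0.      1.    ]]
```

View pics/w1.png

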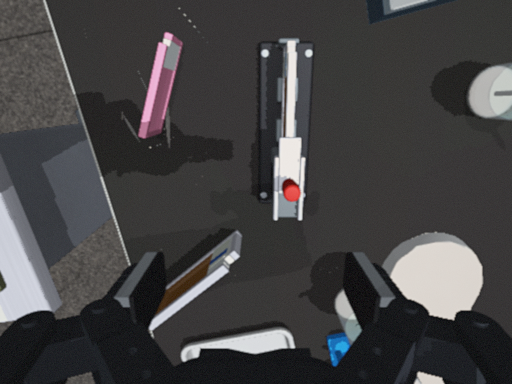

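The wrist view shows the rack nearly upright in the image. The knob is at (291,190), the plate's top edge runs from (291,45) to (290,138), and there are foot screws at (264,53), (308,52) and (264,196).

```bash
python3 - <<'E'
from h import *
v=np.load("w.npz");f=v["f"];W=v["W"]
h=cv2.cvtColor(f,cv2.COLOR_RGB2HSV);vv,uu=np.mgrid[:384,:512]
reg=(uu>250)&(uu<320)&(vv>30)&(vv<225)
m=reg&((h[...,0]<8)|(h[...,0]>172))&(h[...,1]>150)
print("knob",m.sum(),np.nanmin(W[m],0),np.nanmax(W[m],0));t=m&(W[...,2]>.109);print("knobtop",t.sum(),np.nanmean(W[t],0),np.ptp(W[t],axis=0))
for n,mm in(("plate",reg&(W[...,2]>.066)&(W[...,2]<.076)&(vv<134)),("tongue+rails",reg&(W[...,2]>.077)&(W[...,2]<.09)&~m),("foot",reg&(W[...,2]>.006)&(W[...,2]<.018))):
    p=W[mm];r=cv2.minAreaRect((p[:,:2]*1000).astype(np.float32));vx=cv2.fitLine(p[:,:2].astype(np.float32),cv2.DIST_HUBER,0,.01,.01).ravel()
    print(n,mm.sum(),r,np.degrees(np.arctan2(vx[1],vx[0])),vx[2:],np.median(p[:,2]))
    print(p[np.argmin(p[:,1])],p[np.argmax(p[:,1])])
E
```

```text
knob 282 [0.5248 0.0059 0.0873] [0.5398 0.0226 0.1149]
knobtop 219 [0.5324 0.0148 0.1127] [0.015  0.0164 0.0058]
plate 680 ((547.6063842773438, 104.61875915527344), (77.43185424804688, 8.139962196350098), 80.71915435791016) 80.67527 [0.5476 0.1061] 0.07246912142629149
[0.545  0.0659 0.0724] [0.5507 0.1432 0.0721]
tongue+rails 1447 ((533.7078857421875, 18.557422637939453), (89.90546417236328, 31.11673927307129), 80.82228088378906) 73.15444 [0.5363 0.0334] 0.0803049243343866
[ 0.5392 -0.0279  0.0798] [0.5304 0.0639 0.0796]
foot 4720 ((541.6697998046875, 65.91349792480469), (193.535400390625, 63.485469818115234), 80.84613800048828) 77.71328 [0.5317 0.0741] 0.012464273265585732
[ 0.556  -0.0336  0.0114] [0.528  0.1661 0.009 ]
```

```bash
python3 - <<'E'
from h import *
R=down(-9.25)
plan([.5325,.0148,.13],R,3)
E
```

```text
from [0.499  0.0284 0.2549] rotdeg [-0.0863  0.0415 -0.08  ]
[-0.26, 1.18, 4.16] [-0.0, 0.0, -0.0]
[-0.26, 1.18, 4.16] [-0.0, 0.0, -0.0]
[-0.27, 1.18, 4.16] [-0.0, 0.0, -0.0]
```

Emit:
send_rows([
  {"linear":[-0.4,1.8,3.0],"rotation":[0,0,0],"claw":70},
  {"linear":[-0.4,1.7,4.0],"rotation":[0,0,0],"claw":60},
  {"linear":[0,0,4.0],"rotation":[0,0,0],"claw":60},
  {"linear":[0,0,3.0],"rotation":[0,0,0],"claw":60},
  {"linear":[0,0,2.0],"rotation":[0,0,0],"claw":60},
])

```text
t: 2.52
ee_pos: [0.5312, 0.0138, 0.0938]
eef_rot: [0.763, 0.646, -0.001, -0.001]
wrist_force: [-0.4, -0.5, 1.2]
width: 0.051
grasp_force: 0.0
```

Emit:
send_rows([
  {"linear":[0,0,0.9],"rotation":[0,0,0],"claw":60},
  {"linear":[0,0,0],"rotation":[0,0,0],"claw":60},
])

```text
t: 2.78
ee_pos: [0.5325, 0.0147, 0.0863]
eef_rot: [0.762, 0.647, -0.0, -0.0]
wrist_force: [1.0, 0.1, 1.0]
width: 0.0508
grasp_force: 0.0
```

Emit:
send_rows([
  {"linear":[0,0,0],"rotation":[0,0,0],"claw":0},
  {"linear":[0,0,0],"rotation":[0,0,0],"claw":0},
  {"linear":[0,0,0],"rotation":[0,0,0],"claw":0},
  {"linear":[0,0,0],"rotation":[0,0,0],"claw":0},
], force=35)

```text
t: 3.28
ee_pos: [0.5338, 0.0154, 0.0874]
eef_rot: [0.762, 0.648, 0.001, 0.001]
wrist_force: [-0.6, -1.2, 6.5]
width: 0.0169
grasp_force: 34.3
```

Emit:
send_rows([
  {"linear":[-0.8,0,0],"rotation":[0,0,0],"claw":0},
  {"linear":[-0.9,0,0],"rotation":[0,0,0],"claw":0},
  {"linear":[-0.9,0,0],"rotation":[0,0,0],"claw":0},
  {"linear":[-0.7,0,0],"rotation":[0,0,0],"claw":0},
  {"linear":[0,0,0],"rotation":[0,0,0],"claw":0},
])

```text
t: 3.9
ee_pos: [0.5293, -0.0125, 0.0874]
eef_rot: [0.761, 0.648, 0.005, -0.003]
wrist_force: [0.8, 12.6, 4.4]
width: 0.0167
grasp_force: 34.4
```

Emit:
send_rows([
  {"linear":[-0.3,0,0],"rotation":[0,0,0],"claw":0},
  {"linear":[-0.3,0,0],"rotation":[0,0,0],"claw":0},
  {"linear":[0,0,0],"rotation":[0,0,0],"claw":0},
])

```text
t: 4.28
ee_pos: [0.5292, -0.0128, 0.0874]
eef_rot: [0.76, 0.65, 0.009, -0.007]
wrist_force: [3.0, 27.8, 1.9]
width: 0.0167
grasp_force: 34.2
```

Emit:
send_rows([
  {"linear":[0.6,0,0],"rotation":[0,0,0],"claw":0},
  {"linear":[0.2,0,0],"rotation":[0,0,0],"claw":0},
])

```text
t: 4.53
ee_pos: [0.5293, -0.0124, 0.0874]
eef_rot: [0.761, 0.648, 0.002, -0.001]
wrist_force: [-0.3, 4.8, 6.2]
width: 0.0162
grasp_force: 34.6
```

```bash
cat > chk.py <<'E'
from h import *
s=read_state();c=camera("wrist");W=cloud(c,s);a=np.radians(80.75)
u=np.array([np.cos(a),np.sin(a)]);w=np.array([-u[1],u[0]]);q=W[...,:2]-[.5417,.0659];X=q@u*1e3;Y=q@w*1e3
print(s["t"],s["ee_pos"],s["wrist_force"])
m=(abs(Y)<6)&(W[...,2]>.0765)&(W[...,2]<.09)&(X>-100)&(X<60);print("tongue tip",np.percentile(X[m],[50,95,99,100]))
m=(abs(Y)<12)&(W[...,2]>.066)&(W[...,2]<.0755)&(X>-45)&(X<100);print("plate top",np.percentile(X[m],[0,1,5,95,99]),"Y",np.median(Y[m]),np.median(W[m][:,2]))
h=cv2.cvtColor(c["frame"],cv2.COLOR_RGB2HSV);m=((h[...,0]<8)|(h[...,0]>172))&(h[...,1]>150)&(W[...,2]>.105)&(W[...,2]<.118)&(abs(Y)<20)
print("knob X",m.sum(),np.mean(X[m]) if m.any() else None)
save("w%.2f"%s["t"],c["frame"])
E
python3 chk.py
```

```text
4.525 [ 0.5293 -0.0124  0.0874] [-0.3083  4.8334  6.2492]
tongue tip [-53.6489 -32.8202 -31.4014 -30.993 ]
plate top [-44.3576 -31.5431 -30.0417  37.2645  40.2328] Y 0.3185075519441563 0.07244118376010959
knob X 1284 -78.95395407205832
```

Emit:
send_rows([
  {"linear":[0,0,0],"rotation":[0,0,0],"claw":60},
  {"linear":[0,0,0],"rotation":[0,0,0],"claw":60},
  {"linear":[0,0,-2],"rotation":[0,0,0],"claw":60},
  {"linear":[0,0,-3],"rotation":[0,0,0],"claw":60},
  {"linear":[0,0,0],"rotation":[0,0,0],"claw":60},
])

```text
t: 5.2
ee_pos: [0.53, -0.0156, 0.1383]
eef_rot: [0.762, 0.647, 0.002, 0.002]
wrist_force: [0.3, 0.1, 0.7]
width: 0.0515
grasp_force: 0.0
```

```bash
python3 chk.py; python3 -c "
from h import *
plan([.5451,.0866,.135],down(-9.25),2)"
```

```text
5.2 [ 0.53   -0.0156  0.1383] [0.2598 0.14   0.6591]
tongue tip [-53.5182 -33.3558 -31.6034 -31.2285]
plate top [-44.9319 -35.0676 -30.3283  47.5767  50.8572] Y 0.3143931241895027 0.07245882623022785
knob X 683 -79.47698977472382
from [ 0.529  -0.0155  0.1369] rotdeg [ 0.122  -0.0034 -0.0602]
[5.17, -0.03, 0.1] [0.1, -0.0, -0.0]
[5.17, -0.03, 0.1] [0.1, -0.0, -0.0]
```

Emit:
send_rows([
  {"linear":[5.2,0,0],"rotation":[0,0,0],"claw":60},
  {"linear":[5.1,0,0],"rotation":[0,0,0],"claw":60},
  {"linear":[0,0,3],"rotation":[0,0,0],"claw":60},
  {"linear":[0,0,3],"rotation":[0,0,0],"claw":60},
  {"linear":[0,0,0],"rotation":[0,0,0],"claw":60},
])

```text
t: 5.88
ee_pos: [0.5413, 0.086, 0.073]
eef_rot: [0.762, 0.648, -0.003, -0.002]
wrist_force: [0.2, 0.3, 0.8]
width: 0.0513
grasp_force: 0.0
```

Emit:
send_rows([
  {"linear":[0,0.25,1.2],"rotation":[0,0,0],"claw":60},
  {"linear":[0,0,1.8],"rotation":[0,0,0],"claw":60},
  {"linear":[0,0,0],"rotation":[0,0,0],"claw":60},
])

```text
t: 6.25
ee_pos: [0.5468, 0.0857, 0.0457]
eef_rot: [0.762, 0.647, -0.001, -0.0]
wrist_force: [-0.3, -0.0, -0.4]
width: 0.0509
grasp_force: 0.0
```

```bash
python3 -c "
from h import *
s=read_state();print(s['ee_pos'],s['wrist_force'],s['joint_pos']);
import subprocess"; python3 chk.py; ls pics
```

```text
[0.5468 0.0857 0.0457] [-0.2605 -0.0397 -0.3981] [ 0.1555  0.4511 -0.3718  0.7493 -0.      1.8889]
6.25 [0.5468 0.0857 0.0457] [-0.2605 -0.0397 -0.3981]
both.png
crop.png
scene.png
top.png
w1.png
w4.53.png
w5.20.pngTraceback (most recent call last):
  File "chk.py", line 5, in <module>
    m=(abs(Y)<6)&(W[...,2]>.0765)&(W[...,2]<.09)&(X>-100)&(X<60);print("tongue tip",np.percentile(X[m],[50,95,99,100]))
                                                                                    ~~~~~~~~~~~~~^^^^^^^^^^^^^^^^^^^^^
    return _quantile_unchecked(
        a, q, axis, out, overwrite_input, method, keepdims, weights)
    return _ureduce(a,
                    func=_quantile_ureduce_func,
    ...<5 lines>...
                    overwrite_input=overwrite_input,
                    method=method)
    r = func(a, **kwargs)
    result = _quantile(arr,
                       quantiles=q,
    ...<2 lines>...
                       out=out,
                       weights=wgt)
    slices_having_nans = np.isnan(arr[-1, ...])
                                  ~~~^^^^^^^^^
IndexError: index -1 is out of bounds for axis 0 with size 0
```

Emit:
send_rows([
  {"linear":[0,-0.1,0.2],"rotation":[0,0,0],"claw":60},
  {"linear":[0,0,0],"rotation":[0,0,0],"claw":0},
  {"linear":[0,0,0],"rotation":[0,0,0],"claw":0},
  {"linear":[0,0,0],"rotation":[0,0,0],"claw":0},
  {"linear":[0,0,0],"rotation":[0,0,0],"claw":0},
], force=50)

```text
t: 6.92
ee_pos: [0.5465, 0.0863, 0.0447]
eef_rot: [0.762, 0.648, 0.0, 0.0]
wrist_force: [0.1, -0.4, 4.1]
width: 0.0067
grasp_force: 48.9
```

Emit:
send_rows([
  {"linear":[0,0,-1],"rotation":[0,0,0],"claw":0},
  {"linear":[0,0,-2],"rotation":[0,0,0],"claw":0},
  {"linear":[0,0,-3],"rotation":[0,0,0],"claw":0},
  {"linear":[0,0,-5],"rotation":[0,0,0],"claw":0},
  {"linear":[0,0,-5],"rotation":[0,0,0],"claw":0},
])

```text
t: 7.55
ee_pos: [0.5457, 0.0862, 0.2058]
eef_rot: [0.762, 0.648, -0.0, -0.0]
wrist_force: [0.6, -0.0, -1.4]
width: 0.0071
grasp_force: 48.8
```

Emit:
send_rows([
  {"linear":[0,0,-5],"rotation":[0,0,0],"claw":0},
  {"linear":[0,0,0],"rotation":[0,0,0],"claw":0},
])

```text
t: 7.8
ee_pos: [0.5489, 0.0867, 0.2593]
eef_rot: [0.762, 0.648, 0.004, 0.002]
wrist_force: [-0.5, 0.4, -1.9]
width: 0.0069
grasp_force: 48.9
```

```bash
python3 - <<'E'
from h import *
s=read_state();print(s['t'],s['ee_pos'],s['joint_pos'],s['width'],s['wrist_force'])
w=camera("wrist")["frame"];c=camera("scene")["frame"]
save("lift",np.hstack([cv2.resize(w,(400,300)),cv2.resize(c[60:285,130:430],(400,300))]))
E
```

```text
7.8 [0.5489 0.0867 0.2593] [ 0.1567  0.2963 -0.0139  1.2512 -0.      1.8894] 0.006907775395516183 [-0.4817  0.3685 -1.8773]
```

View pics/lift.png

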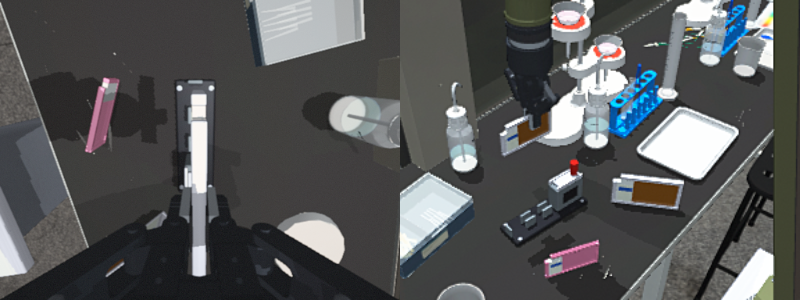

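The plate is lifted and held at its clear half (right panel, (525,130)). The keeper knob stays out at (574,168). Now I'll plan the turn, the carry and the tip.

```bash
python3 - <<'E'
from h import *
hd=-39.3
R1=down(hd+180);R2=R1*Ro.from_rotvec([np.radians(60),0,0])
pf=np.array([.428,-.35,.205])-R2.apply([.014,0,.0015]);print("pf",pf)
P1=pf+[0,0,.05]
plan(P1,R1,15,d=1)
plan(pf,R2,6,(P1,R1),d=1)
E
```

```text
pf [ 0.4359 -0.3383  0.2057]
from [0.5463 0.0863 0.2546] rotdeg [   0.0359    0.0556 -149.982 ]
[-2.9, -0.3, -0.0] [0.0, 0.0, -10.0]
[-2.8, -0.8, -0.0] [0.0, 0.0, -10.0]
[-2.6, -1.2, -0.0] [0.0, 0.0, -10.0]
[-2.4, -1.7, -0.0] [0.0, 0.0, -10.0]
[-2.1, -2.1, -0.0] [0.0, 0.0, -10.0]
[-1.7, -2.4, -0.0] [0.0, 0.0, -10.0]
[-1.2, -2.7, -0.0] [0.0, 0.0, -10.0]
[-0.7, -2.8, -0.0] [0.0, 0.0, -10.0]
[-0.2, -2.9, -0.0] [0.0, 0.0, -10.0]
[0.3, -2.9, -0.0] [0.0, 0.0, -10.0]
[0.8, -2.8, -0.0] [0.0, 0.0, -10.0]
[1.2, -2.6, -0.0] [0.0, 0.0, -10.0]
[1.7, -2.4, -0.0] [0.0, 0.0, -10.0]
[2.1, -2.1, -0.0] [0.0, 0.0, -10.0]
[2.4, -1.7, -0.0] [0.0, 0.0, -10.0]
from [ 0.4359 -0.3383  0.2557] rotdeg [60.  0. -0.]
[0.0, 0.0, 0.8] [10.0, 0.0, -0.0]
[0.0, 0.1, 0.8] [10.0, 0.0, -0.0]
[0.0, 0.3, 0.8] [10.0, 0.0, -0.0]
[0.0, 0.4, 0.7] [10.0, 0.0, -0.0]
[-0.0, 0.5, 0.6] [10.0, 0.0, -0.0]
[-0.0, 0.6, 0.5] [10.0, 0.0, -0.0]
```

```bash
python3 - <<'E'
from h import *
R1=down(140.7);R0=down(-9.25)
A=np.array([.43,-.02,.28]);Rm=R0*Ro.from_rotvec([0,0,np.radians(-50)])
plan(A,Rm,5,d=1)
plan([.4359,-.3383,.2557],R1,10,(A,Rm),d=1)
E
```

```text
from [0.5463 0.0863 0.2546] rotdeg [  0.05     0.0063 -50.032 ]
[-2.5, -2.0, -0.5] [0.0, 0.0, -10.0]
[-2.1, -2.4, -0.5] [0.0, 0.0, -10.0]
[-1.7, -2.7, -0.5] [0.0, 0.0, -10.0]
[-1.2, -2.9, -0.5] [0.0, 0.0, -10.0]
[-0.6, -3.1, -0.5] [0.0, 0.0, -10.0]
from [ 0.43 -0.02  0.28] rotdeg [  0.     0.   -99.95]
[-2.4, -2.0, 0.2] [0.0, 0.0, -10.0]
[-2.1, -2.4, 0.2] [0.0, 0.0, -10.0]
[-1.6, -2.7, 0.2] [0.0, 0.0, -10.0]
[-1.1, -3.0, 0.2] [0.0, 0.0, -10.0]
[-0.6, -3.1, 0.2] [0.0, 0.0, -10.0]
[-0.0, -3.2, 0.2] [0.0, 0.0, -10.0]
[0.5, -3.1, 0.2] [0.0, 0.0, -10.0]
[1.1, -3.0, 0.2] [0.0, 0.0, -10.0]
[1.6, -2.8, 0.2] [0.0, 0.0, -10.0]
[2.0, -2.5, 0.2] [0.0, 0.0, -10.0]
```

Emit:
send_rows([
  {"linear":[-2.5,-2.0,-0.5],"rotation":[0,0,-10],"claw":0},
  {"linear":[-2.1,-2.4,-0.5],"rotation":[0,0,-10],"claw":0},
  {"linear":[-1.7,-2.7,-0.5],"rotation":[0,0,-10],"claw":0},
  {"linear":[-1.2,-2.9,-0.5],"rotation":[0,0,-10],"claw":0},
  {"linear":[-0.6,-3.1,-0.5],"rotation":[0,0,-10],"claw":0},
])

```text
t: 8.52
ee_pos: [0.4267, -0.0212, 0.2774]
eef_rot: [0.414, 0.91, -0.001, -0.002]
wrist_force: [0.1, -0.5, -0.4]
width: 0.0068
grasp_force: 48.9
```

Emit:
send_rows([
  {"linear":[-2.4,-2.0,0.2],"rotation":[0,0,-10],"claw":0},
  {"linear":[-2.1,-2.4,0.2],"rotation":[0,0,-10],"claw":0},
  {"linear":[-1.6,-2.7,0.2],"rotation":[0,0,-10],"claw":0},
  {"linear":[-1.1,-3.0,0.2],"rotation":[0,0,-10],"claw":0},
  {"linear":[-0.6,-3.1,0.2],"rotation":[0,0,-10],"claw":0},
])

```text
t: 9.15
ee_pos: [0.4312, -0.1791, 0.2672]
eef_rot: [-0.009, 1.0, 0.001, -0.002]
wrist_force: [-0.4, 0.6, -1.5]
width: 0.007
grasp_force: 48.9
```

Emit:
send_rows([
  {"linear":[0,-3.2,0.2],"rotation":[0,0,-10],"claw":0},
  {"linear":[0.5,-3.1,0.2],"rotation":[0,0,-10],"claw":0},
  {"linear":[1.1,-3.0,0.2],"rotation":[0,0,-10],"claw":0},
  {"linear":[1.6,-2.8,0.2],"rotation":[0,0,-10],"claw":0},
  {"linear":[2.0,-2.5,0.2],"rotation":[0,0,-10],"claw":0},
])

```text
t: 9.78
ee_pos: [0.4347, -0.3384, 0.2569]
eef_rot: [-0.431, 0.902, 0.002, -0.001]
wrist_force: [-0.8, 0.0, -1.7]
width: 0.007
grasp_force: 48.9
```

```bash
python3 - <<'E'
from h import *
s=read_state();print(s['joint_pos'],s['width'],s['grasp_force'],s['wrist_force'])
R2=down(140.7)*Ro.from_rotvec([np.radians(60),0,0])
plan([.4359,-.3383,.2057],R2,6,d=1)
E
```

```text
[-0.6616  0.2993 -0.0159  1.2602  0.0001 -1.5524] 0.007009390144630886 48.862377405166626 [-0.7889  0.034  -1.6993]
from [ 0.4347 -0.3384  0.2569] rotdeg [60.2631  0.181   0.3076]
[-0.0, -0.0, 0.9] [10.0, 0.0, 0.1]
[-0.0, 0.1, 0.8] [10.0, 0.0, 0.1]
[-0.0, 0.3, 0.8] [10.0, 0.0, 0.1]
[-0.0, 0.4, 0.7] [10.0, 0.0, 0.1]
[-0.0, 0.5, 0.7] [10.0, 0.0, 0.1]
[-0.0, 0.6, 0.6] [10.0, 0.0, 0.1]
```

Emit:
send_rows([
  {"linear":[0,0,0.9],"rotation":[10,0,0],"claw":0},
  {"linear":[0,0.1,0.8],"rotation":[10,0,0],"claw":0},
  {"linear":[0,0.3,0.8],"rotation":[10,0,0],"claw":0},
  {"linear":[0,0.4,0.7],"rotation":[10,0,0],"claw":0},
])

```text
t: 10.28
ee_pos: [0.4348, -0.3375, 0.2236]
eef_rot: [-0.405, 0.854, -0.295, 0.14]
wrist_force: [0.0, -0.5, -1.8]
width: 0.0067
grasp_force: 48.9
```

Emit:
send_rows([
  {"linear":[0,0.5,0.7],"rotation":[10,0,0],"claw":0},
  {"linear":[0,0.6,0.6],"rotation":[10,0,0],"claw":0},
  {"linear":[0,0,0],"rotation":[0,0,0],"claw":0},
  {"linear":[0,0,0],"rotation":[0,0,0],"claw":0},
])

```text
t: 10.78
ee_pos: [0.442, -0.3428, 0.2092]
eef_rot: [-0.386, 0.814, -0.393, 0.186]
wrist_force: [-0.0, -0.4, -0.2]
width: 0.007
grasp_force: 49.0
```

```bash
python3 - <<'E'
from h import *
s=read_state();R=Ro.from_quat(s['eef_rot'])
print(s['t'],s['ee_pos'],s['joint_pos'],s['width'],"label n",-R.as_matrix()[:,1],"plate c",s['ee_pos']+R.apply([.014,0,.0015]))
a=camera("scene");b=camera("top")
A=cloud(a);h=cv2.cvtColor(a["frame"],cv2.COLOR_RGB2HSV)
m=(h[...,0]>5)&(h[...,0]<25)&(h[...,1]>150)&(A[...,2]>.12)&(A[...,0]>.3)&(A[...,1]<-.2)
if m.sum()>10:
    p=A[m];q=p-p.mean(0);print("amber",m.sum(),p.mean(0),"normal",np.linalg.svd(q)[2][2])
save("end",np.hstack([cv2.resize(a["frame"][60:270,190:470],(400,300)),cv2.resize(b["frame"][110:290,230:470],(400,300))]))
E
```

```text
10.775 [ 0.442  -0.3428  0.2092] [-0.6386 -0.0624 -1.0957 -0.3609 -0.0368 -1.5422] 0.006964696400017973 label n [ 0.4822 -0.3935  0.7827] plate c [ 0.4341 -0.3544  0.2082]
```

View pics/end.png

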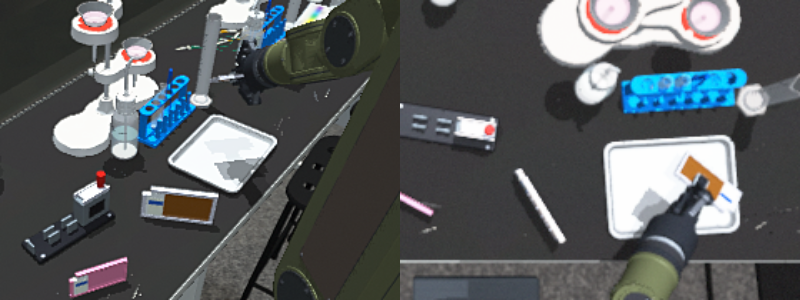

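The top view shows the plate held over the tray with its blue-banded label face up and the frosted end free, at (720,190). The tray and the loose plates have not moved. The tip is 51° so I'll add a bit more.

Emit:
send_rows([
  {"linear":[0,0,-0.3],"rotation":[4,0,0],"claw":0},
  {"linear":[0,0,-0.3],"rotation":[4,0,0],"claw":0},
  {"linear":[0,0,0],"rotation":[0,0,0],"claw":0},
  {"linear":[0,0,0],"rotation":[0,0,0],"claw":0},
])

```text
t: 11.38
ee_pos: [0.4393, -0.3406, 0.2142]
eef_rot: [-0.372, 0.784, -0.45, 0.213]
wrist_force: [-0.1, -0.1, -1.0]
width: 0.0067
grasp_force: 49.0
```

```bash
python3 - <<'E'
from h import *
s=read_state();R=Ro.from_quat(s['eef_rot'])
print(s['t'],s['joint_pos'],s['joint_velocities'],"label n",-R.as_matrix()[:,1],"plate c",s['ee_pos']+R.apply([.014,0,.0015]))
b=camera("top");W=cloud(b);f=b["frame"];h=cv2.cvtColor(f,cv2.COLOR_RGB2HSV)
m=(h[...,0]>5)&(h[...,0]<25)&(h[...,1]>120)&(W[...,2]>.13)&(W[...,2]<.27)&(W[...,0]>.35)&(W[...,1]<-.25)
p=W[m];c=np.median(p,0);p=p[np.linalg.norm(p-c,axis=1)<.06];print("amber",len(p),c,"normal",np.linalg.svd(p-p.mean(0))[2][2])
E
```

```text
11.375 [-0.6337 -0.0021 -1.2603 -0.7289 -0.0447 -1.5452] [-0.0009 -0.0061  0.0045 -0.014  -0.0014  0.0013] label n [ 0.3908 -0.319   0.8634] plate c [ 0.4314 -0.3522  0.2135]
amber 256 [ 0.4452 -0.3488  0.2146] normal [-0.3941  0.3234 -0.8603]
```

```bash
python3 -c "
from station import *
print(finish_job())"
```

```text
the job is handed in; nothing more can be done
None
```

The job is handed in: the keeper is out at its stop and the plate is held about 21 cm above the middle of the tray. Its label side looks up about 60° above horizontal, and the frosted end is free of the fingers.

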